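# Hang the parts tote, then put the spanner back in its foam pocket

### The arm

A 7-joint arm with a two-finger parallel gripper is mounted at the origin on the work surface. World frame = base frame: x ahead of the robot, y to its left, z up, the work surface at z = 0. Lengths are in m, angles in rad, forces in N, time in s.
With the tool pointing down it reaches from about 0.35 to 0.9 m from the base axis. Payload 8.1 kg.
Tool frame: the origin (TCP) lies between the finger pads; the fingertips stand ahead of it and the grasp point (between the pads) is the TCP (arm.nose_length is the z of the fingertips in the tool frame, in m); z points along the fingers, y is the line along which they close (so a half turn about z gives the same grasp; the last joint's range is limited). The gripper opens to 92 mm and grips with 3 to 60 N. Pads are 19 mm wide; open, the fingers measure 130 mm over their backs; the gripper's body (75 mm by 190 mm) begins 47 mm behind the grasp point.
Start: joints at [-1.242, 0.434, 0.025, 1.573, -0.012, 1.134, -0.075], TCP at [0.262, 0.568, 0.246] pointing down, gripper open.
Joint ranges: [-2.62, 2.62], [-0.44, 2.09], [-1.27, 1.32], [0.08, 2.57], [-1.32, 4.46], [0.12, 2], [-2.74, 2.74]. Speed limits (rad/s): [2.22, 2.22, 3.01, 3.01, 3.14, 3.14, 3.14].

### API

Orientations are given as a rotation vector (axis times angle).
In Python, from cell import sensors, optics, arm gives the robot as it stands.
- The arm moves only by the tool arm_command, never from a script. Its argument "deltas" is one flat list of numbers, 7 for each row, row after row: the turn, a rotation vector about the world's x, y, z as a fraction of full scale, then the shift along the world's x, y, z as a fraction of full scale, then the finger opening in mm, from 0 to 91.8. In form: [wx, wy, wz, dx, dy, dz, fingers, wx, wy, wz, dx, dy, dz, fingers, ...]. A call has 1 to 20 rows; each row is the pose to reach, as a shift and turn from the pose commanded when the call began; what a row does not reach only later rows make up. Full scale, the value 1, is 1 m for a shift and 90 degrees for a turn. A row lasts 1/10 s, in which the tool goes at most 50 mm and 8.59 degrees, less where a joint would pass 70% of its speed; a pose out of reach is approached as far as the arm can. A call with a number of a shift or a turn outside -1 to 1 is refused whole. A call with a gripper value outside its range is refused whole. The fingers move at their own pace and stop on an object; "force" is the grip in N (left out, the last holds). Time passes only in rows, so rows that repeat a pose let the fingers close. It gives the time, the measured TCP pose, the force, the opening and the grip force at its end, in the units of the state.
- sensors.observe(): the state, without advancing time (a new reading comes with each control period).
- optics.get_image(name): name is "scene" or "top" or "wrist"; returns the picture (480x640x3 uint8, blue, green, red); there is no depth.
- optics.calibration(name): a dict with "camera_matrix" (3x3 intrinsics, pixels), "rvec" (rotation vector, rad) and "tvec" (3), from world to camera coordinates, as OpenCV has them. Camera axes: x right, y down, z forward; pixel columns grow to the right and rows downward; lengths in m; the calibration is good to about 2 mm. A picture is of the moment at which its call begins: read the wrist's pose just before it. calibration takes no time and is no camera call; for the wrist camera it gives the pose at the moment of the call.
- arm.sign_off(): hands the job in; it is judged then, once.
The state is a dict: "clock": time; "joints": joint angles; "dq": joint speeds; "joint_efforts": joint torques, N m; "position": TCP position; "ee_rot": TCP orientation; "force": force on the tool from outside, world axes, zero at the start; "ft_torque": the same for the moment, N m; "width": opening from 0.0 (shut) to 1.0 (fully open); "gripper_force": force on a finger pad.
Only numpy, scipy, OpenCV 4.12 (cv2) and the standard library are available. Lean on these libraries where they do the work, as an engineer would, in place of code of your own. Each camera call takes 0.05 s, during which the arm holds its last target. There are 200 camera calls.

### The job

The parts tote has been left standing on the foam tool tray, over the spanner's empty pocket. First hang the tote by its wooden carry board across both prongs of the stand's double hook, keeping it upright, and let go of it; then lay the loose open-ended spanner flat and fully home in the empty pocket. Do not drop either of them, and leave everything else on the bench where it is.

Things in the scene. Friction and masses are not known exactly. Their poses are not given: they have to be found in the camera images.
- tote: Open aluminium parts box 90 x 112 x 55 mm (x, y, z), about 0.25 to 0.5 kg, with a rigid handle: two end straps carry a wooden board 12 mm thick (x), 112 long (y), 34 tall, 121 to 155 mm above the box's underside; grip it across its thickness from above. Opening under the board: 102 wide, 66 tall, looking along x. Origin: centre of the underside, z up. Starts upright on the tray, y near the tray's y.
- tote_eye (a point): Centre of the underside of the tote's wooden board, 121 mm above the tote's origin: the part that rests on the hook. Axes as the tote's.
- stand: Fixed steel hook stand; origin on the table straight below the hook's seat. A post 18 mm square, 205 tall, stands 80 mm to its +x on a base plate 130 x 140 x 12. A double hook, two parallel bars 10 mm thick at y +-20, runs level from it toward the stand's -x (roughly toward the robot), top 200 mm above the table, turning up 36 to 50 mm past the seat into lips 224 mm above the table.
- hook_seat (a point): Midway between the two hook bars, level with their tops, 200 mm above the table; the tote's board should come to rest here, across both bars. Straight part of the bars: from 36 mm on the -x side to the post's face at 71 mm on +x. Axes as the stand's.
- tray: Fixed foam shadow tray, black foam on a grey base, 230 x 160 mm (x, y), top 18 mm above the table; origin: centre of its underside. Two spanner pockets along x, 12 mm deep: the smaller (y +42) holds a small spanner, fixed; the larger (y -36) is empty. A finger channel 54 mm wide, as deep as the pockets, crosses the whole tray along y, centred at x +12.
- pocket (a point): On the floor of the large empty pocket (6 mm above the table), where spanner_mid belongs; it lies in the middle of the finger channel. +x points to the head end of the pocket. The pocket: handle slot 21 mm wide from x = -108 to +37.5, head recess 47 mm wide from x = +37.5 to +82.5 mm. Covered by the tote at the start.
- pocket_head (a point): On the floor of the pocket's head recess, 60 mm to the +x of pocket, where spanner_head belongs.
- spanner: Loose steel open-ended spanner lying flat on the table, 185 mm long, 14 thick, 0.11 to 0.22 kg. Straight handle 16 mm wide from x -105 to +40; head 42 mm wide from x +40 to +80, jaw open to +x. Origin: on its centre line near the centre of mass, at mid-thickness (7 mm above what it lies on): the place to grip, across the handle (along y).
- spanner_mid (a point): Underside of the spanner straight below its origin. Axes as the spanner's.
- spanner_head (a point): Underside of the spanner's head, 60 mm to the +x of spanner_mid.
- screwdriver: Loose screwdriver with black handle, 190 mm long, lying beside the spanner; leave it. Origin near mid-length, on the underside.
- tape: Roll of black tape lying flat, 90 mm across, 24 mm high, beyond the spanner; leave it. Origin: centre of the underside.
- spray: Closed metal can, 52 mm across, 110 mm tall; leave it. Origin: centre of the underside.
- mug: White mug, 76 mm across, 85 mm tall, on the robot's right; leave it. Origin: centre of the underside.
- motor: Small square stepper motor, 42 x 42 x 42 mm, shaft up, between the tape roll and the can; leave it. Origin: centre of the underside.
There are look-alikes about, which are no part of the job. Of the things like the spanner, leave any that is yellow; of the rest the larger one is meant.

How it is judged:
On the way, in this order (a step that is already met when the one before it is completed fails the run):
1. the tote hangs from the hook by its board, released (x of tote_eye in the frame of hook_seat between -0.035 and 0.035 m and y of tote_eye in the frame of hook_seat between -0.035 and 0.035 m and z of tote_eye in the frame of hook_seat between -0.008 and 0.008 m and contact force between tote and stand above 1 N and contact force between tote and the fingers below 0.2 N and angle between tote's own z axis and vertical below 0.25 rad and linear speed of tote below 0.15 m/s), for 0.3 s.
2. the spanner lies fully home in the large pocket, released (distance between spanner_mid and pocket below 0.006 m and distance between spanner_head and pocket_head below 0.006 m and contact force between spanner and the fingers below 0.2 N and linear speed of spanner below 0.03 m/s), for 0.2 s.
At the end, for the whole second after the job is handed in: The tote hangs released and still on the hook: middle of its board's underside within 35 mm along or across and 8 mm in height of the seat, under 0.25 rad off upright. The spanner lies released and still in the large pocket, its middle and head each within 6 mm of their places (all of step 2 and x of tote_eye in the frame of hook_seat between -0.035 and 0.035 m and y of tote_eye in the frame of hook_seat between -0.035 and 0.035 m and z of tote_eye in the frame of hook_seat between -0.008 and 0.008 m and contact force between tote and stand above 1 N and contact force between tote and the fingers below 0.2 N and angle between tote's own z axis and vertical below 0.25 rad and linear speed of tote below 0.05 m/s); the robot touches nothing.
It fails at once if the tote is tipped more than 0.6 rad (angle between tote's own z axis and vertical above 0.6 rad).
It fails at once if the tote is dropped (falls faster than 0.6 m/s out of the gripper) (linear speed of tote above 0.6 m/s and contact force between tote and the fingers below 0.1 N).
It fails at once if the spanner is dropped (falls faster than 0.6 m/s out of the gripper) (linear speed of spanner above 0.6 m/s and contact force between spanner and the fingers below 0.1 N).
It fails at once if the screwdriver, tape roll, can, mug or motor is moved more than 30 mm (distance of any of screwdriver, tape, spray, mug, motor from where it was at the start of the episode above 0.03 m).
It also fails if it takes over 72 s, if anything falls off the work surface, if the arm or the gripper's body presses on something with over 40 N, if the wrist force passes 120 N, or if a joint passes its speed limit or range.

## Working session

There is one attempt and no reset: what is moved stays moved. The work goes in short steps, Python scripts to look and compute and a tool call to move; the robot and the scene stay as the last step left them, time stands still between calls to the robot, and variables do not carry over. Pictures are saved under pics/ and viewed, at most 12 in all, crops included, and the job is handed in when it is done.

Besides the shell and the picture viewer there is one more tool, called as name(argument=value, ...) on one line, values as JSON. arm_command: Moves the arm, as the interface text tells. Its arguments: {"type":"object","properties":{"deltas":{"type":"array","items":{"type":"number"}},"force":{"type":"number"}},"required":["deltas"]}

```bash
mkdir -p pics; cat > h.py <<'E'
import cv2,numpy as np
from cell import sensors,optics,arm
def cal(n):
    c=optics.calibration(n); return np.array(c["camera_matrix"],float),cv2.Rodrigues(np.array(c["rvec"],float))[0],np.array(c["tvec"],float).ravel()
def ray(C,uv,z):
    K,R,t=C; o=-R.T@t; d=R.T@np.linalg.inv(K)@np.array([uv[0],uv[1],1.]); return o+d*(z-o[2])/d[2]
def proj(C,p):
    K,R,t=C; q=K@(R@np.array(p,float)+t); return q[:2]/q[2]
E
python3 - <<'E'
from h import *
for n in ("scene","top"):
    cv2.imwrite(f"pics/{n}0.png",optics.get_image(n)); C=cal(n); print(n,-C[1].T@C[2],C[0][0,0])
s=sensors.observe(); print(s, arm.nose_length)
E
```

```text
scene [0.91532814 0.50454561 0.94098308] 434.77935051472286
top [ 0.2619461  -0.10415443  1.21545874] 535.8486111782333
{'clock': 0.1, 'joints': array([-1.24161037,  0.43512847,  0.02498122,  1.57397682, -0.01155493,
        1.13402309, -0.07514573]), 'dq': array([-0.00033388, -0.00168937,  0.00013524, -0.00265519, -0.00067463,
       -0.00212661, -0.0002843 ]), 'joint_efforts': array([ 2.70479781e-03, -6.69121385e+01,  9.87839699e-01, -3.15151191e+01,
       -6.05688477e-02,  3.73449514e-02,  3.21705568e-05]), 'position': array([0.26144334, 0.56722358, 0.2450503 ]), 'ee_rot': array([-6.73120776e-01, -3.06850010e+00,  2.17701859e-03]), 'force': array([0.08535039, 0.26759453, 0.07920424]), 'ft_torque': array([-0.01426851, -0.01129086,  0.04482337]), 'gripper_force': 0.0, 'width': 0.9959129969068008} 0.019
```

View pics/scene0.png

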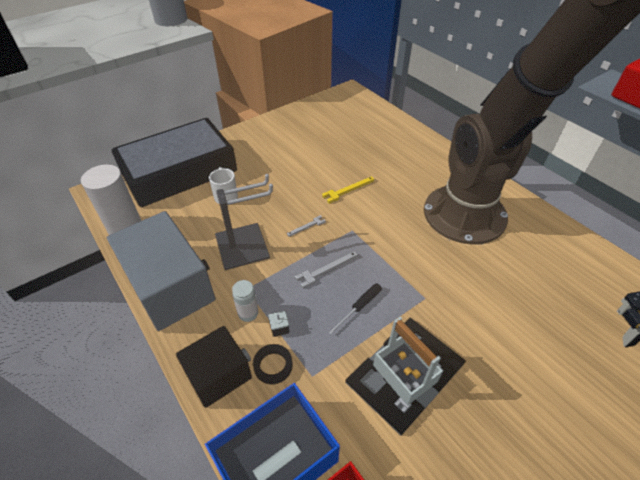

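View pics/top0.png

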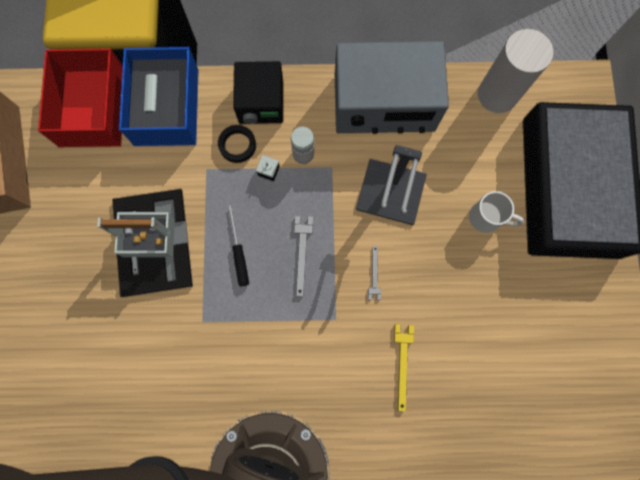

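Scene: tote at (405,365) on the black tray, grey large spanner at (325,268), screwdriver at (357,308), stand at (240,220). Top: tote board at (98-155,223), tray at (112-190,190-297), large spanner (302,217-296), hook (390-415,150-210). I'll zoom in on the top view.

```bash
python3 - <<'E'
from h import *
I=cv2.imread("pics/top0.png")
a=cv2.resize(I[180:305,90:205],None,fx=4.6,fy=4.6,interpolation=cv2.INTER_CUBIC)[:575]
cv2.imwrite("pics/c1.png",a)
C=cal("top")
def info(m,z,name):
    n,l,st,ce=cv2.connectedComponentsWithStats(m.astype(np.uint8))
    for i in np.argsort(-st[1:,4])[:2]+1:
        ys,xs=np.where(l==i); (c,wh,an)=cv2.minAreaRect(np.c_[xs,ys].astype(np.float32))
        b=cv2.boxPoints((c,wh,an)); print(name,st[i],"c",c,ray(C,c,z).round(4)); print([ray(C,p,z)[:2].round(4).tolist() for p in b])
hsv=cv2.cvtColor(I,cv2.COLOR_BGR2HSV)
# spanner on grey mat
r=np.zeros(I.shape[:2],bool); r[205:305,285:322]=1
g=I.max(2); print(g[210:300:10,290:316:2])
info((g>135)&r,.014,"spanner")
r[:]=0; r[210:240,90:160]=1
info((hsv[...,1]>140)&(hsv[...,0]<14)&r,.173,"board")
r[:]=0; r[180:305,108:200]=1
info((g<45)&r,.018,"tray")
print(g[150:215:5,376:424:2])
E
```

```text
[[128 132 131 129 131 127 126 125 126 126 125 125 126]
 [130 122 109 164 162 131 128 126 114 146 164 155 129]
 [123  98 124 161 165 164 165 165 166 164 165 134 131]
 [125 125 122 104 100 154 163 161 126 124 126 129 128]
 [128 127 125 101 105 162 164 157 128 125 125 127 127]
 [121 123 119  97 129 164 164 153 122 127 127 126 127]
 [126 124 102  94 150 165 165 134 126 126 126 127 126]
 [128 126 102 108 160 164 161 128 126 125 123 128 128]
 [131 123  95 111 119  86 142 123 123 124 121 125 128]]
spanner [295 215  19  81 613] c (304.0, 255.0) [ 0.4662 -0.0808  0.014 ]
[[0.5601, -0.0612], [0.5594, -0.1027], [0.3751, -0.0999], [0.3758, -0.0596]]
board [111 225   1   1   1] c (111.0, 225.0) [0.5062 0.3001 0.173 ]
[[0.5062, 0.3001], [0.5062, 0.3001], [0.5062, 0.3001], [0.5062, 0.3001]]
board [113 224   1   1   1] c (113.0, 224.0) [0.5082 0.2962 0.173 ]
[[0.5082, 0.2962], [0.5082, 0.2962], [0.5082, 0.2962], [0.5082, 0.2962]]
tray [ 118  244   74   52 2263] c (153.7861328125, 269.6098327636719) [0.4378 0.2577 0.018 ]
[[0.4745, 0.3476], [0.4973, 0.1862], [0.4015, 0.1687], [0.3796, 0.3277]]
tray [
[... 776 characters left out ...]
54  55  54  53  59 128 156  95  30  31  36  65  71  70  70  95 155
  139  78  70  70  72  72]
 [ 69  70  69  70  65 107 157 132  58  51  57  71  71  72  72  79 139 154
   97  71  72  71  71  72]
 [ 73  71  70  59  76 147 148  80  60  68  70  72  71  72  72 116 157 123
   73  68  70  71  70 111]
 [ 71  60  54  60 127 157 107  65  72  69  73  72  70  72  91 152 143  83
   71  70  70  70  81 166]
 [ 52  51  53 104 158 134  73  70  70  71  71  73  71  76 133 155  97  71
   71  71  70  71 137 183]
 [ 54  51  56 110 149 104  72  70  70  71  72  72  69 110 156 126  71  70
   69  70  70  99 175 183]
 [ 51  55  69  68  71  71  73  71  71  71  72  72  71 107 153 115  74  72
   70  70  74 154 174 172]]
```

View pics/c1.png

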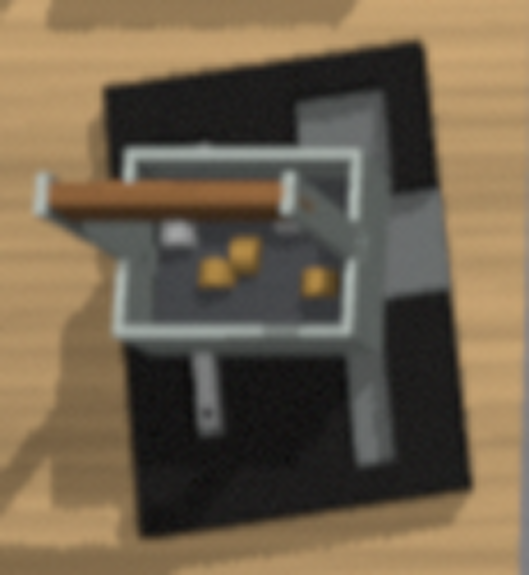

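Crop shows tray corners at (105,88),(420,42),(470,488),(140,535) with head end up (+x), tote board top face centre about (165,191), the large pocket running down the right side and the channel at (415,245).

```bash
python3 - <<'E'
from h import *
I=cv2.imread("pics/top0.png"); C=cal("top"); g=I.max(2).astype(float)
cr=lambda x,y:(90+x/4.6-.4,180+y/4.6-.4)
T=np.array([ray(C,cr(*p),.018)[:2] for p in[(105,88),(420,42),(470,488),(140,535)]])
print("tray",T.round(4).tolist(),T.mean(0)); e=[T[0]-T[3],T[1]-T[2],T[0]-T[1],T[3]-T[2]]
print([ (np.linalg.norm(v).round(4),np.degrees(np.arctan2(v[1],v[0])).round(1)) for v in e])
B=np.array([ray(C,cr(*p),.173) for p in[(38,194),(296,187)]]); print("board",B,B.mean(0),np.linalg.norm(B[0]-B[1]),np.degrees(np.arctan2(*(B[0]-B[1])[[0,1]])))
def rowc(r,a,b,th):
    x=np.arange(a,b); w=np.clip(g[r,a:b]-th,0,None); return (w*x).sum()/w.sum()
P=np.array([ray(C,(rowc(r,294,312,140),r),.014)[:2] for r in range(236,288,3)])
k=np.polyfit(P[:,0],P[:,1],1); print("spanner yaw",np.degrees(np.arctan(k[0])),"y@.48",np.polyval(k,.48),"res",np.std(P[:,1]-np.polyval(k,P[:,0])))
ys=np.where((g[200:305,292:316]>145).any(1))[0]+200; print(ys.min(),ys.max(),ray(C,(303,ys.min()-.5),.014),ray(C,(301,ys.max()+.5),.014))
for nm,f in(("L",lambda r:396-(r-155)*.235),("R",lambda r:414-(r-165)*.22)):
    P=[]
    for r in range(172,200,2):
        c=int(round(f(r))); P.append(ray(C,(rowc(r,c-6,c+7,85),r),.2)[:2])
    P=np.array(P); k=np.polyfit(P[:,0],P[:,1],1); print(nm,np.degrees(np.arctan(k[0])),P[[0,-1]].round(4).tolist(),np.std(P[:,1]-np.polyval(k,P[:,0])),"y@.6",np.polyval(k,.6))
for c in range(380,412,2): print(c,[int(v) for v in g[198:222,c]])
E
```

```text
tray [[0.6049, 0.3606], [0.6263, 0.2031], [0.4001, 0.1711], [0.3799, 0.3302]] [0.50280611 0.26626619]
[(np.float64(0.227), np.float64(7.7)), (np.float64(0.2285), np.float64(8.1)), (np.float64(0.159), np.float64(97.8)), (np.float64(0.1604), np.float64(97.2))]
board [[0.51325232 0.32666617 0.173     ]
 [0.51452069 0.21492139 0.173     ]] [0.51388651 0.27079378 0.173     ] 0.11175197703570416 -0.6503130180456601
spanner yaw -3.7806139227468893 y@.48 -0.0762358165200662 res 0.00024626987018587965
216 294 [ 0.55862114 -0.07963924  0.014     ] [ 0.37667151 -0.07301182  0.014     ]
L -16.439393861737102 [[0.5986, -0.2606], [0.5454, -0.2448]] 4.683645776448873e-05 y@.6 -0.2608794592402117
R -16.642531886283507 [[0.5979, -0.302], [0.5447, -0.2861]] 5.5963421450621776e-05 y@.6 -0.3027083802495787
380 [53, 52, 53, 54, 56, 58, 59, 56, 56, 55, 60, 66, 69, 69, 70, 69, 63, 58, 82, 111, 122, 123, 123, 132]
382 [79, 91, 104, 110, 115, 117, 117, 110, 98, 78, 65, 65, 68, 70, 69, 69, 68, 60, 64, 95, 117, 122, 122, 127]
384 [150, 154, 158, 156, 153, 157, 160, 149, 124, 91, 73, 69, 71, 70, 69, 69, 67, 65,
[... 697 characters left out ...]
 72, 71, 72, 70, 71, 72, 69, 70, 69, 70, 70, 64, 57, 83]
400 [72, 70, 71, 71, 71, 69, 69, 69, 73, 76, 76, 73, 71, 68, 66, 67, 71, 69, 68, 70, 71, 65, 59, 70]
402 [72, 73, 76, 80, 85, 91, 100, 110, 119, 122, 120, 113, 107, 96, 82, 69, 67, 69, 68, 70, 71, 69, 63, 60]
404 [117, 125, 133, 140, 149, 153, 156, 156, 156, 156, 157, 158, 153, 135, 107, 83, 71, 69, 68, 70, 69, 71, 67, 59]
406 [157, 157, 155, 152, 147, 140, 135, 126, 118, 107, 102, 109, 115, 108, 91, 76, 73, 71, 72, 70, 69, 71, 68, 61]
408 [118, 107, 97, 91, 84, 79, 74, 71, 72, 71, 70, 71, 74, 71, 70, 71, 71, 71, 71, 70, 68, 69, 70, 69]
410 [74, 71, 71, 70, 71, 69, 70, 70, 69, 71, 68, 73, 72, 72, 69, 70, 72, 72, 70, 70, 70, 70, 71, 70]
```

arm_command(deltas=[0,0,-0.718,0.2526,-0.2962,0.055,91,0,0,-0.718,0.2526,-0.2962,0.055,91,0,0,-0.718,0.2526,-0.2962,0.055,91,0,0,-0.718,0.2526,-0.2962,0.055,91,0,0,-0.718,0.2526,-0.2962,0.055,91,0,0,-0.718,0.2526,-0.2962,0.055,91,0,0,-0.718,0.2526,-0.2962,0.055,91,0,0,-0.718,0.2526,-0.2962,0.055,91,0,0,-0.718,0.2526,-0.2962,0.055,91,0,0,-0.718,0.2526,-0.2962,0.055,91,0,0,-0.718,0.2526,-0.2962,0.055,91,0,0,-0.718,0.2526,-0.2962,0.055,91])

```text
clock: 1.3
position: [0.5131, 0.2729, 0.3003]
ee_rot: [-2.205, -2.237, 0.001]
force: [0.0, -0.0, 0.3]
width: 0.993
gripper_force: 0.0
```

```bash
python3 - <<'E'
from h import *
s=sensors.observe(); print(s["clock"],s["position"],s["ee_rot"])
W=cal("wrist"); print(-W[1].T@W[2]); I=optics.get_image("wrist"); cv2.imwrite("pics/w1.png",I); print(W[0],W[1])
C=cal("top"); e=np.array([ray(C,p,.19)[:2] for p in[(384,206.3),(404.5,211.7)]]); a=np.radians(-16.5); u=np.array([np.cos(a),np.sin(a)])
print("lip ends",e, "seat",e.mean(0)+.05*u, "post lateral", u)
print("board proj",[proj(W,p).round(1).tolist() for p in[(.513,.3267,.173),(.5145,.2149,.173)]])
E
```

```text
1.3 [0.51305621 0.27293886 0.30029194] [-2.20503725e+00 -2.23659496e+00  1.04905118e-03]
[0.5112124  0.35491399 0.43984794]
[[377.69135396   0.         319.4736634 ]
 [  0.         377.69135396 238.92223828]
 [  0.           0.           1.        ]] [[ 9.99898552e-01  1.42437516e-02 -1.71036479e-05]
 [ 1.35955452e-02 -9.54035552e-01  2.99384915e-01]
 [ 4.24804688e-03 -2.99354776e-01 -9.54132419e-01]]
lip ends [[ 0.53122829 -0.24356303]
 [ 0.51956116 -0.28354629]] seat [ 0.57333571 -0.27775543] post lateral [ 0.95881973 -0.28401534]
board proj [[321.5, 162.9], [321.1, 307.4]]
```

View pics/w1.png

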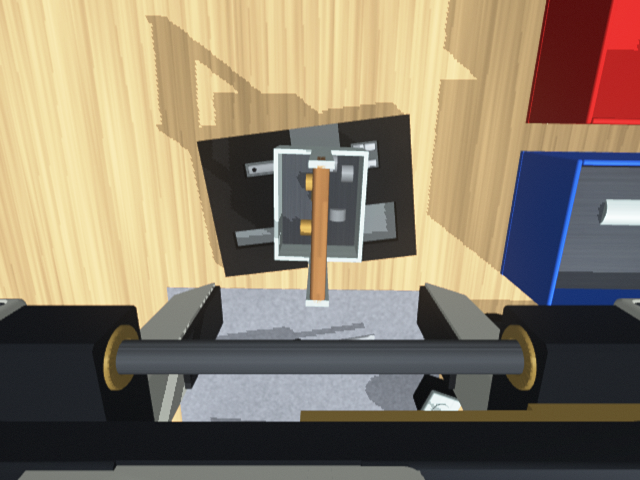

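Wrist view: board top from (321,162) to (317,303), straps at both ends; the tray lies under it with the large pocket along the lower side, its head to the right.

```bash
python3 - <<'E'
from h import *
I=cv2.imread("pics/w1.png"); W=cal("wrist"); h=cv2.cvtColor(I,cv2.COLOR_BGR2HSV)
P=[]
for r in range(176,292,4):
    x=np.where((h[r,300:340,1]>120)&(I[r,300:340,2]>90))[0]+300
    x=x[(x>308)] if r<200 or 215<r<240 else x[x>312] if 1 else x
    P.append([(x.min()+x.max())/2,r,x.max()-x.min()+1])
P=np.array(P); print(P[::4])
Q=np.array([ray(W,p[:2],.173)[:2] for p in P]); k=np.polyfit(Q[:,1],Q[:,0],1); print("yaw",np.degrees(np.arctan(-k[0])),"x@.27",np.polyval(k,.27),np.std(Q[:,0]-np.polyval(k,Q[:,1])))
print(ray(W,(321.5,161),.173),ray(W,(317,305),.173))
E
```

```text
[[318.5 176.   20. ]
 [320.  192.   17. ]
 [320.  208.   15. ]
 [317.5 224.   18. ]
 [319.5 240.   14. ]
 [319.  256.   13. ]
 [319.  272.   13. ]
 [318.5 288.   12. ]]
yaw 0.5623758287628593 x@.27 0.5121539066723355 0.0005306269688194544
[0.51318089 0.32785248 0.173     ] [0.51138618 0.21671805 0.173     ]
```

arm_command(deltas=[0,0,0,-0.001,0.001,-0.045,91,0,0,0,-0.001,0.001,-0.09,60,0,0,0,-0.001,0.001,-0.115,50,0,0,0,-0.001,0.001,-0.135,40,0,0,0,-0.001,0.001,-0.139,40,0,0,0,-0.001,0.001,-0.139,40,0,0,0,-0.001,0.001,-0.139,0,0,0,0,-0.001,0.001,-0.139,0,0,0,0,-0.001,0.001,-0.139,0,0,0,0,-0.001,0.001,-0.139,0,0,0,0,-0.001,0.001,-0.139,0,0,0,0,-0.001,0.001,-0.139,0,0,0,0,-0.001,0.001,-0.139,0,0,0,0,-0.001,0.001,-0.139,0,0,0,0,-0.001,0.001,-0.139,0,0,0,0,-0.001,0.001,-0.139,0], force=40)

```text
clock: 2.95
position: [0.5132, 0.2724, 0.1618]
ee_rot: [2.209, 2.234, -0.0]
force: [-2.0, -1.7, 1.8]
width: 0.127
gripper_force: 39.9
```

arm_command(deltas=[0,0,0,0,0,0.01,0,0,0,0,0,0,0.03,0,0,0,0,0,0,0.06,0,0,0,0,0,0,0.09,0,0,0,0,0,0,0.101,0,0,0,0,0,-0.015,0.101,0,0,0,-0.01,-0.005,-0.045,0.101,0,0,0,-0.03,-0.01,-0.085,0.101,0,0,0,-0.05,-0.015,-0.125,0.101,0,0,0,-0.07,-0.02,-0.165,0.101,0,0,0,-0.09,-0.025,-0.205,0.101,0,0,0,-0.11,-0.03,-0.245,0.101,0,0,0,-0.13,-0.035,-0.285,0.101,0,0,0,-0.15,-0.04,-0.325,0.101,0,0,0,-0.17,-0.045,-0.365,0.101,0,0,0,-0.18,-0.05,-0.405,0.101,0,0,0,-0.191,-0.055,-0.445,0.101,0,0,0,-0.191,-0.0595,-0.48,0.101,0,0,0,-0.191,-0.0595,-0.505,0.101,0,0,0,-0.191,-0.0595,-0.514,0.101,0])

```text
clock: 4.95
position: [0.4514, -0.2449, 0.2616]
ee_rot: [-2.522, -1.872, 0.004]
force: [-0.1, 0.1, -3.9]
width: 0.129
gripper_force: 40.0
```

```bash
python3 - <<'E'
from h import *
s=sensors.observe(); print(s["clock"],s["position"],s["ee_rot"],s["force"],s["width"])
I=optics.get_image("scene"); T=optics.get_image("top")
cv2.imwrite("pics/c2.png",np.hstack([cv2.resize(I[130:330,180:380],(400,400)),cv2.resize(T[120:320,300:500],(400,400))]))
W=optics.get_image("wrist"); cv2.imwrite("pics/w2.png",W)
S=cal("scene"); p=s["position"]; u=np.array([.9588,-.284,0]); v=np.array([.284,.9588,0])
E
```

```text
4.95 [ 0.45141058 -0.24486992  0.26155994] [-2.52218662 -1.8722148   0.00354059] [-0.10392706  0.10362417 -3.90703482] 0.12909609842965986
```

View pics/c2.png

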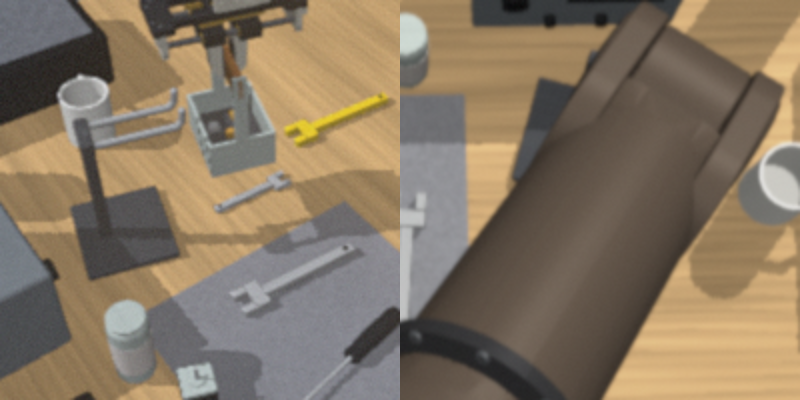

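The tote hangs upright in the gripper in front of the hook; lips at crop (178,95),(182,122) line up with the opening. Advance along the bars.

arm_command(deltas=[0,0,0,0,0,0,0,0,0,0,0.0096,-0.0028,0,0,0,0,0,0.0192,-0.0057,0,0,0,0,0,0.0336,-0.01,0,0,0,0,0,0.048,-0.0142,0,0,0,0,0,0.0575,-0.017,0,0,0,0,0,0.0575,-0.017,0,0])

```text
clock: 5.8
position: [0.5128, -0.2584, 0.2624]
ee_rot: [2.516, 1.88, -0.001]
force: [0.8, -0.7, -3.0]
width: 0.128
gripper_force: 40.0
```

```bash
python3 - <<'E'
from h import *
s=sensors.observe(); print(s["clock"],s["position"],s["ee_rot"],s["force"],s["width"])
I=optics.get_image("scene"); W=optics.get_image("wrist")
cv2.imwrite("pics/c3.png",np.hstack([cv2.resize(I[130:290,180:310],None,fx=2.8,fy=2.8,interpolation=cv2.INTER_CUBIC),cv2.resize(W[:,140:500],(336,448))]))
E
```

```text
5.8 [ 0.5128315  -0.25839681  0.26236681] [ 2.51635699e+00  1.87991036e+00 -7.39966022e-04] [ 0.75246814 -0.66654543 -2.98671369] 0.1281615785930365
```

View pics/c3.png

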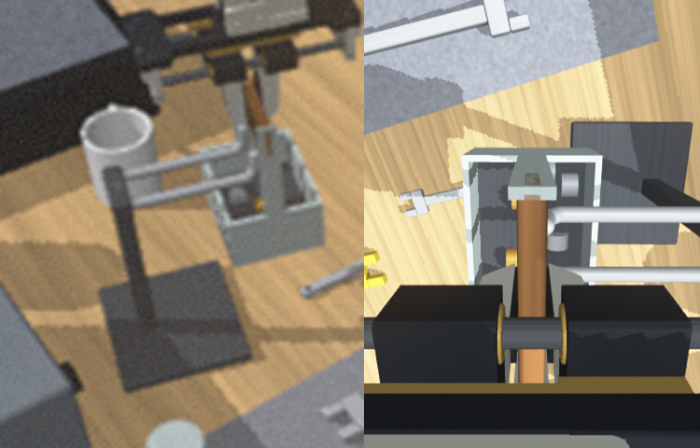

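Both bars enter the opening (crop (555,215) and (575,275)), clear of straps and box. Continue to the seat.

arm_command(deltas=[0,0,0,0.012,-0.0036,0,0,0,0,0,0.024,-0.0072,0,0,0,0,0,0.038,-0.0114,0,0,0,0,0,0.052,-0.0156,0,0,0,0,0,0.0623,-0.0187,0,0,0,0,0,0.0623,-0.0187,0,0,0,0,0,0.0623,-0.0187,-0.01,0,0,0,0,0.0623,-0.0187,-0.02,0,0,0,0,0.0623,-0.0187,-0.028,0,0,0,0,0.0623,-0.0187,-0.033,0,0,0,0,0.0623,-0.0187,-0.036,0,0,0,0,0.0623,-0.0187,-0.036,0])

```text
clock: 7.1
position: [0.5733, -0.2771, 0.2263]
ee_rot: [-2.518, -1.878, 0.001]
force: [0.1, -1.0, -1.9]
width: 0.124
gripper_force: 40.0
```

arm_command(deltas=[0,0,0,0,0,-0.0015,0,0,0,0,0,0,-0.003,0,0,0,0,0,0,-0.004,0,0,0,0,0,0,-0.004,0])

```text
clock: 7.5
position: [0.5736, -0.2774, 0.2229]
ee_rot: [2.518, 1.878, 0.0]
force: [0.3, -0.7, -3.1]
width: 0.128
gripper_force: 40.0
```

arm_command(deltas=[0,0,0,0,0,-0.001,0,0,0,0,0,0,-0.002,0,0,0,0,0,0,-0.002,0])

```text
clock: 7.8
position: [0.5736, -0.2774, 0.2226]
ee_rot: [2.518, 1.878, 0.002]
force: [-5.1, 3.5, 12.8]
width: 0.127
gripper_force: 40.0
```

Contact at the expected height. Release partially, then rise.

arm_command(deltas=[0,0,0,0,0,0.001,0,0,0,0,0,0,0.0015,0,0,0,0,0,0,0.0015,32,0,0,0,0,0,0.0015,32,0,0,0,0,0,0.0015,32,0,0,0,0,0,0.0015,32,0,0,0,0,0,0.0015,32])

```text
clock: 8.5
position: [0.5735, -0.2773, 0.2222]
ee_rot: [2.518, 1.878, -0.0]
force: [0.4, 0.8, -0.4]
width: 0.346
gripper_force: 0.0
```

```bash
python3 - <<'E'
from h import *
s=sensors.observe(); print(s["clock"],s["position"],s["force"],s["width"])
I=optics.get_image("scene"); W=optics.get_image("wrist")
cv2.imwrite("pics/c4.png",np.hstack([cv2.resize(I[130:290,180:310],None,fx=2.8,fy=2.8,interpolation=cv2.INTER_CUBIC),cv2.resize(W[:,140:500],(336,448))]))
E
```

```text
8.5 [ 0.57351403 -0.27730066  0.2221718 ] [ 0.38295903  0.84383954 -0.43775422] 0.34558848822272625
```

View pics/c4.png

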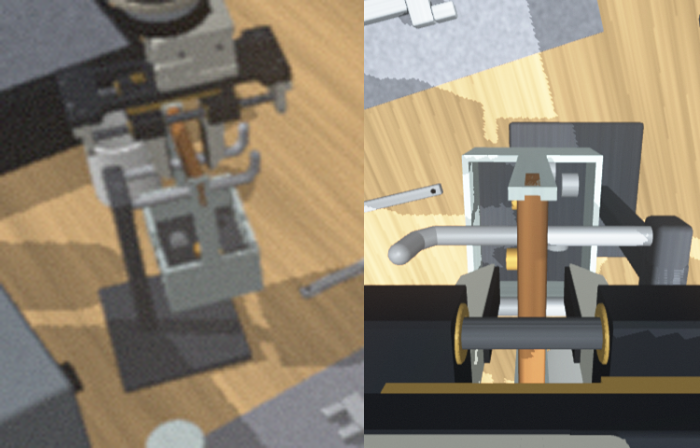

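Tote hangs level across both bars, fingers clear of the board (opening 32 mm). Rising and moving to the spanner.

arm_command(deltas=[0,0,0,0,0,0.01,32,0,0,0,0,0,0.03,32,0,0,0,0,0,0.07,32,0,0,0,0,0,0.11,32,0,0,-0.859,-0.0933,0.2013,0.11,60,0,0,-0.859,-0.0933,0.2013,0.11,60,0,0,-0.859,-0.0933,0.2013,0.11,60,0,0,-0.859,-0.0933,0.2013,0.11,60,0,0,-0.859,-0.0933,0.2013,0.0285,60,0,0,-0.859,-0.0933,0.2013,0.0285,60,0,0,-0.859,-0.0933,0.2013,0.0285,60,0,0,-0.859,-0.0933,0.2013,0.0285,60,0,0,-0.859,-0.0933,0.2013,0.0285,60,0,0,-0.859,-0.0933,0.2013,0.0285,60,0,0,-0.859,-0.0933,0.2013,0.0285,60,0,0,-0.859,-0.0933,0.2013,0.0285,60,0,0,-0.859,-0.0933,0.2013,0.0285,60])

```text
clock: 10.3
position: [0.4803, -0.076, 0.251]
ee_rot: [-3.14, 0.104, -0.001]
force: [-0.2, -0.4, 0.3]
width: 0.648
gripper_force: 0.0
```

```bash
python3 - <<'E'
from h import *
s=sensors.observe(); print(s["clock"],s["position"],s["ee_rot"],s["force"],s["width"])
W=cal("wrist"); I=optics.get_image("wrist"); T=optics.get_image("top"); cv2.imwrite("pics/w5.png",I); cv2.imwrite("pics/t5.png",T)
cv2.imwrite("pics/c5.png",np.hstack([cv2.resize(I,(500,375)),cv2.resize(T[185:300,105:196],(297,375),interpolation=cv2.INTER_CUBIC)]))
a=np.radians(-3.8); u=np.array([np.cos(a),np.sin(a),0]);o=np.array([.48,-.0762,.014])
print([proj(W,o+d*u).round(0).tolist() for d in(-.105,0,.04,.08)])
E
```

```text
10.3 [ 0.48027149 -0.07603874  0.2510317 ] [-3.13966451e+00  1.03824636e-01 -5.84322227e-04] [-0.2362057  -0.35486031  0.34371267] 0.6480806817837723
[[320.0, 298.0], [320.0, 204.0], [320.0, 164.0], [320.0, 122.0]]
```

View pics/c5.png

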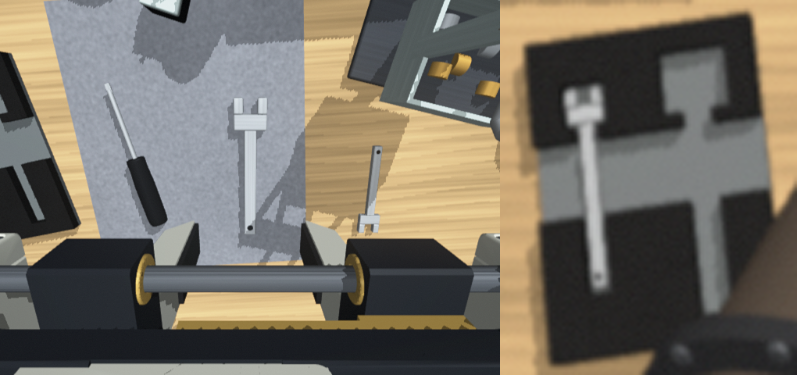

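Wrist view: spanner from tail (320,297) to tip (320,124) full-res, exactly where predicted. Pocket is now visible and clear. Descend and grip.

arm_command(deltas=[0,0,0,0,0,-0.05,50,0,0,0,0,0,-0.1,50,0,0,0,0,0,-0.15,50,0,0,0,0,0,-0.18,50,0,0,0,0,0,-0.205,50,0,0,0,0,0,-0.22,50,0,0,0,0,0,-0.228,50,0,0,0,0,0,-0.228,50,0,0,0,0,0,-0.228,50,0,0,0,0,0,-0.228,0,0,0,0,0,0,-0.228,0,0,0,0,0,0,-0.228,0,0,0,0,0,0,-0.228,0,0,0,0,0,0,-0.228,0,0,0,0,0,0,-0.228,0,0,0,0,0,0,-0.228,0,0,0,0,0,0,-0.228,0], force=35)

```text
clock: 12.1
position: [0.4803, -0.0759, 0.0229]
ee_rot: [-3.14, 0.106, -0.0]
force: [-0.4, 0.0, 6.4]
width: 0.171
gripper_force: 35.0
```

arm_command(deltas=[0,0,0,0,0,0.02,0,0,0,0,0,0,0.05,0,0,0,0,0,0,0.098,0,0,0,0.01,0,0.02,0.098,0,0,0,0.03,0.01,0.06,0.098,0,0,0,0.05,0.02,0.1,0.098,0,0,0,0.08,0.03,0.14,0.098,0,0,0,0.1,0.035,0.18,0.098,0,0,0,0.128,0.0395,0.22,0.098,0,0,0,0.128,0.0395,0.26,0.098,0,0,0,0.128,0.0395,0.29,0.098,0,0,0,0.128,0.0395,0.3086,0.098,0,0,0,0.128,0.0395,0.3086,0.098,0,0,0,0.128,0.0395,0.3086,0.098,0,0,0,0.128,0.0395,0.3086,0.098,0,0,0,0.128,0.0395,0.3086,0.098,0])

```text
clock: 13.7
position: [0.5199, 0.2309, 0.1209]
ee_rot: [3.134, 0.206, 0.0]
force: [0.0, 0.2, -1.1]
width: 0.167
gripper_force: 35.0
```

```bash
python3 - <<'E'
from h import *
s=sensors.observe(); print(s["clock"],s["position"],s["ee_rot"],s["force"],s["width"])
W=cal("wrist"); I=optics.get_image("wrist"); cv2.imwrite("pics/w6.png",I)
np.savez("w6.npz",K=W[0],R=W[1],t=W[2],p=s["position"],r=s["ee_rot"])
cv2.imwrite("pics/c6.png",cv2.resize(I[0:360,120:520],(666,600),interpolation=cv2.INTER_CUBIC))
E
```

```text
13.7 [0.51994123 0.23085185 0.12088183] [3.13446686e+00 2.05569291e-01 1.84709124e-05] [ 0.02382944  0.22483208 -1.06570763] 0.16672467718776612
```

View pics/c6.png

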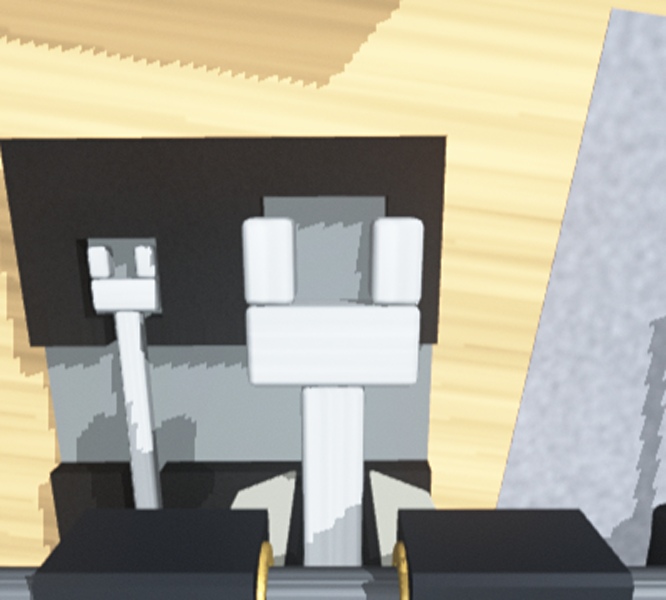

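```bash
cat > m.py <<'E'
from h import *
I=cv2.imread("pics/w6.png"); d=np.load("w6.npz"); W=(d["K"],d["R"],d["t"]); g=cv2.GaussianBlur(I.max(2).astype(float),(3,3),0)
f=lambda x,y:(120+x*.6006,y*.6)
def edge(p,q,z,horiz,n=12,h=5):  # sub-pixel edges along crop line p->q ; horiz: edge is horizontal
    out=[]
    for s in np.linspace(0,1,n):
        x,y=f(*(np.array(p)*(1-s)+np.array(q)*s)); x0,y0=int(round(x)),int(round(y))
        v=g[y0-h:y0+h+1,x0] if horiz else g[y0,x0-h:x0+h+1]
        k=np.abs(np.diff(v)); k=np.where(k>.5*k.max(),k,0); c=(k*(np.arange(len(k))+.5)).sum()/k.sum()-h
        out.append(ray(W,(x0,y0+c) if horiz else (x0+c,y0),z)[:2])
    return np.array(out)
def line(P):
    m=np.median(P,0); vx,vy,a,b=cv2.fitLine(P.astype(np.float32),cv2.DIST_HUBER,0,.001,.001,.001).ravel(); return np.array([a,b]),np.array([vx,vy])
L={"far":line(edge((20,140),(430,136),.018,1)),"right":line(edge((445,150),(439,330),.018,0)),"recfar":line(edge((275,197),(375,196),.018,1)),"chan":line(edge((165,345),(235,345),.018,1)),
"recL":line(edge((264,202),(264,212),.018,0,6,4)),"recR":line(edge((385,201),(385,211),.018,0,6,4))}
for k,(a,v) in L.items(): print(k,a.round(4),(np.degrees(np.arctan2(v[1],v[0]))%180).round(1))
zt=d["p"][2]-.0089
S={"tipL":line(edge((255,217),(283,217),zt,1)),"tipR":line(edge((382,217),(412,217),zt,1)),"headL":line(edge((243,230),(243,290),zt,0)),"headR":line(edge((423,230),(423,290),zt,0)),
"hL":line(edge((303,400),(303,460),zt,0)),"hR":line(edge((364,400),(364,460),zt,0)),"bk":line(edge((252,384),(290,384),zt,1))}
for k,(a,v) in S.items(): print(k,a.round(4),(np.degrees(np.arctan2(v[1],v[0]))%180).round(1))
th=np.radians(7.7); ux=np.array([np.cos(th),np.sin(th)]); uy=np.array([-ux[1],ux[0]]); p=d["p"][:2]
print("pocket x from: far",(L["far"][0]-p)@ux-.103,"recfar",(L["recfar"][0]-p)@ux-.0825,"chan",(L["chan"][0]-p)@ux-.027)
print("pocket y from: right",(L["right"][0]-p)@uy+.044,"rec",[(L[k][0]-p)@uy for k in("recL","recR")])
print("spanner x: tip",[(S[k][0]-p)@ux-.08 for k in("tipL","tipR")],"bk",(S["bk"][0]-p)@ux-.04,"y",[(S[k][0]-p)@uy for k in("headL","headR","hL","hR")])
E
python3 m.py
```

```text
far [0.6166 0.283 ] 97.8
right [0.5862 0.1992] 7.9
recfar [0.6016 0.2427] 97.7
chan [0.5394 0.2876] 97.6
recL [0.5945 0.2671] 6.7
recR [0.6006 0.2227] 8.8
tipL [0.5944 0.256 ] 96.8
tipR [0.5983 0.2266] 97.5
headL [0.5839 0.2609] 7.3
headR [0.5895 0.2199] 7.5
hL [0.5449 0.2421] 7.0
hR [0.5476 0.2277] 6.8
bk [0.5558 0.2507] 97.4
pocket x from: far -0.0001850762410372797 recfar 1.6230575890230359e-06 chan -9.197921311962162e-05
pocket y from: right 0.003712625319973628 rec [np.float64(0.02590686334715789), np.float64(-0.018880537950331122)]
spanner x: tip [np.float64(-0.002836555893746498), np.float64(-0.002899881263006665)] bk -0.0017926168074933121 y [np.float64(0.021181283011590633), np.float64(-0.020162718006379227), np.float64(0.007802085111908462), np.float64(-0.006882801911784975)]
```

arm_command(deltas=[0,0,0.005,0.002,0.003,-0.02,0,0,0,0.005,0.002,0.003,-0.04,0,0,0,0.005,0.002,0.003,-0.06,0,0,0,0.005,0.002,0.003,-0.068,0,0,0,0.005,0.002,0.003,-0.068,0,0,0,0.005,0.002,0.003,-0.068,0,0,0,0.005,0.002,0.003,-0.068,0])

```text
clock: 14.45
position: [0.5224, 0.2357, 0.0537]
ee_rot: [-3.133, -0.222, -0.002]
force: [-0.0, -1.2, -1.1]
width: 0.171
gripper_force: 35.0
```

```bash
python3 - <<'E'
from h import *
s=sensors.observe(); print(s["clock"],s["position"],s["ee_rot"],s["force"],s["width"])
W=cal("wrist"); I=optics.get_image("wrist"); cv2.imwrite("pics/w6.png",I)
np.savez("w6.npz",K=W[0],R=W[1],t=W[2],p=s["position"],r=s["ee_rot"])
cv2.imwrite("pics/c7.png",cv2.resize(I[0:360,120:520],(666,600),interpolation=cv2.INTER_CUBIC))
E
```

```text
14.45 [0.522398   0.2357215  0.05372114] [-3.13316704e+00 -2.21594775e-01 -2.22934148e-03] [-0.02738943 -1.17218114 -1.07773591] 0.17059317409771807
```

View pics/c7.png

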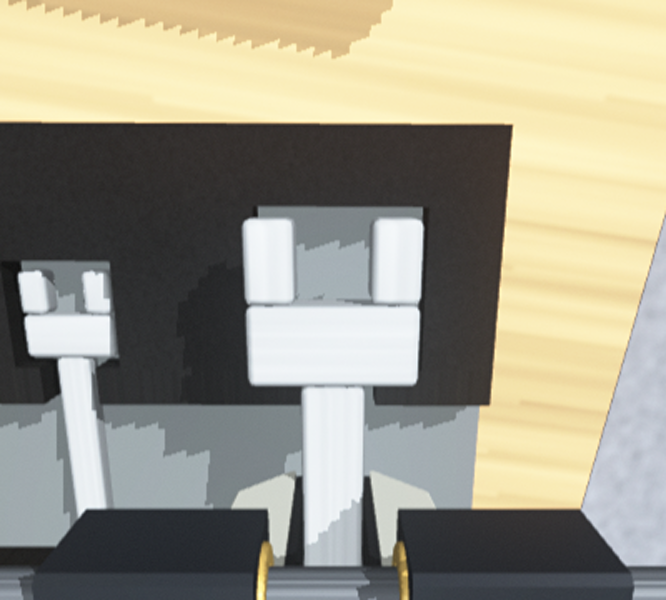

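arm_command(deltas=[0,0,0,0,0,0,0,0,0,0,0,0,0,0,0,0,0,0,0,0,0])

```text
clock: 14.8
position: [0.5218, 0.2357, 0.053]
ee_rot: [-3.134, -0.222, -0.0]
force: [-0.1, -0.7, -2.0]
width: 0.169
gripper_force: 35.0
```

```bash
python3 - <<'E'
from h import *
s=sensors.observe(); print(s["clock"],s["position"],s["ee_rot"],s["force"],s["width"])
W=cal("wrist"); I=optics.get_image("wrist"); cv2.imwrite("pics/w6.png",I)
np.savez("w6.npz",K=W[0],R=W[1],t=W[2],p=s["position"],r=s["ee_rot"])
E
sed -i 's/(20,140),(430,136)/(20,123),(490,125)/; s/(445,150),(439,330)/(510,150),(496,330)/; s/(275,197),(375,196)/(275,207),(410,207)/; s/(165,345),(235,345)/(130,403),(230,403)/; s/(264,202),(264,212)/(258,209),(258,213)/; s/(385,201),(385,211)/(424,212),(424,225)/' m.py; sed -i 's/radians(7.7)/radians(7.8)/' m.py; python3 m.py
```

```text
14.8 [0.52176365 0.23573559 0.05295258] [-3.13355814e+00 -2.22177473e-01 -4.28423282e-04] [-0.08613415 -0.72393554 -2.04963522] 0.16941223953143036
far [0.6183 0.2713] 97.9
right [0.5981 0.2007] 8.0
recfar [0.6012 0.2464] 98.1
chan [0.5402 0.2815] 98.1
recL [0.5962 0.2675] 5.9
recR [0.6006 0.2234] 8.1
tipL [0.596  0.2611] 98.2
tipR [0.5999 0.2334] 98.2
headL [0.5854 0.2665] 7.9
headR [0.5915 0.2255] 8.0
hL [0.5448 0.2472] 8.9
hR [0.5485 0.2327] 7.1
bk [0.557  0.2559] 98.0
pocket x from: far -0.002567470627896265 recfar -0.0024013436542572597 chan -0.0025548836952858332
pocket y from: right -0.001049053417305143 rec [np.float64(0.021321956865943188), np.float64(-0.022916262127314298)]
spanner x: tip [np.float64(-0.0030365010446032903), np.float64(-0.002860782321764649)] bk -0.002367842773639009 y [np.float64(0.021816961084148063), np.float64(-0.019558785563340904), np.float64(0.008186551324219752), np.float64(-0.00663059778302762)]
```

arm_command(deltas=[0,0,0,0,-0.0018,-0.005,0,0,0,0,0,-0.0018,-0.009,0,0,0,0,0,-0.0018,-0.009,0,0,0,0,0,-0.0018,-0.012,0,0,0,0,0,-0.0018,-0.014,0,0,0,0,0,-0.0018,-0.016,0,0,0,0,0,-0.0018,-0.016,0])

```text
clock: 15.55
position: [0.5215, 0.2338, 0.0364]
ee_rot: [3.134, 0.222, -0.001]
force: [0.1, -0.4, -0.4]
width: 0.168
gripper_force: 35.0
```

Already 4 mm into the pocket with no contact force; continue to the floor.

arm_command(deltas=[0,0,0,0,0,-0.002,0,0,0,0,0,0,-0.004,0,0,0,0,0,0,-0.006,0,0,0,0,0,0,-0.007,0,0,0,0,0,0,-0.008,0,0,0,0,0,0,-0.008,0])

```text
clock: 16.15
position: [0.5216, 0.2338, 0.0289]
ee_rot: [-3.134, -0.222, 0.0]
force: [-1.2, -1.2, 2.6]
width: 0.169
gripper_force: 35.0
```

arm_command(deltas=[0,0,0,0,0,0,30,0,0,0,0,0,0,30,0,0,0,0,0,0,30,0,0,0,0,0,0,30,0,0,0,0,0,0.01,30,0,0,0,0,0,0.03,30,0,0,0,0,0,0.07,30,0,0,0,0,0,0.12,30,0,0,0,0,0,0.17,30,0,0,0,0,0,0.2,30,0,0,0,0,0,0.2,30,0,0,0,0,0,0.2,30])

```text
clock: 17.35
position: [0.5218, 0.234, 0.2296]
ee_rot: [-3.132, -0.222, -0.002]
force: [0.1, 0.1, -0.3]
width: 0.325
gripper_force: 0.0
```

```bash
python3 - <<'E'
from h import *
s=sensors.observe(); print(s["clock"],s["position"],s["force"],s["width"])
I=optics.get_image("wrist"); S=optics.get_image("scene")
cv2.imwrite("pics/c8.png",np.hstack([cv2.resize(I[60:300,180:460],(466,400),interpolation=cv2.INTER_CUBIC),cv2.resize(S[140:290,190:315],(333,400),interpolation=cv2.INTER_CUBIC)]))
E
```

```text
17.35 [0.52175614 0.23399195 0.22963793] [ 0.05830313  0.14152513 -0.34870003] 0.324928397631558
```

View pics/c8.png

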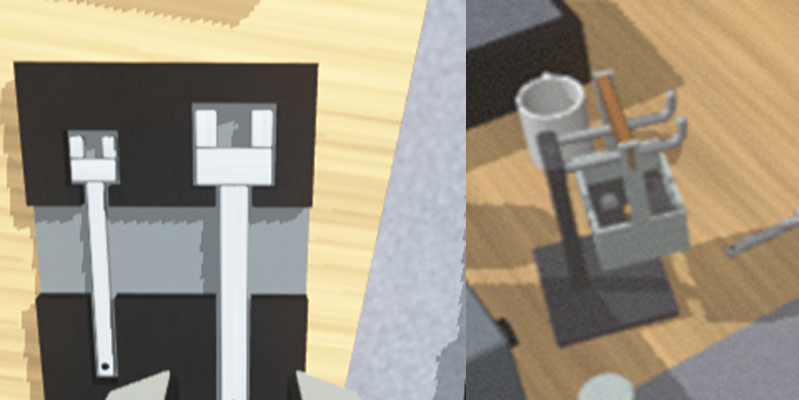

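The spanner sits fully in the pocket (head at crop (235,145) inside its recess), and the tote hangs across both bars at crop (620,120).

```bash
python3 -c "
from cell import arm
print(arm.sign_off())"
```

```text
the job is handed in; nothing more can be done
None
```

The tote hangs released across both prongs of the hook, the spanner lies home in the large pocket, and the job is handed in at about 17 s of the 72 s allowed; the sign-off returned no verdict.

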